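Swing the hold-down arms over a phone in its repair jig

ROBOT

A 6-joint arm with a two-finger parallel gripper is mounted at the origin on the work surface. World frame = base frame: x ahead of the robot, y to its left, z up, the work surface at z = 0. Lengths are in m, angles in degrees, forces in N, time in s.
With the tool pointing down it reaches from about 0.375 to 0.9 m from the base axis. Payload 3.1 kg.
Tool frame: the origin (TCP) lies at the very end of the fingers, on their centre line; the grasp point (between the pads) lies bot.grip_point_offset behind it (bot.grip_point_offset is the distance from the TCP to the grasp point, in m); z points along the fingers, y is the line along which they close (so a half turn about z gives the same grasp; the last joint's range is limited). The gripper opens to 87 mm and grips with 3 to 60 N. Pads are 19 mm wide; open, the fingers measure 117 mm over their backs; the gripper's body (75 mm by 190 mm) begins 51 mm behind the grasp point.
Start: joints at [-80.185, 30.224, 82.088, -0, 67.689, -10.227], TCP at [0.214, -0.587, 0.187] pointing down, gripper open.
Joint ranges: [-176.69, 176.69], [-43.24, 126.21], [12.49, 139.97], [-82, 262], [0, 151.66], [-163.58, 163.58]. Speed limits (degrees/s): [159.86, 159.86, 180, 180, 180, 180].

INTERFACE

Orientations are given as a 3x3 rotation matrix whose columns are the frame's x, y, z axes.
In Python, from rig import bot, viewer, ticket gives the robot as it stands.
- The arm moves only by the tool servo_tool, never from a script. Its argument "targets" is a list of rows, each an object with "offset": the shift along the tool's x, y, z in m, a list of three; "dr": the turn, a rotation vector about the tool's x, y, z in degrees, a list of three. In form: [{"offset": [x, y, z], "dr": [ax, ay, az]}, ...]. A call has 1 to 20 rows; each row is the pose to reach, as a shift and turn from the pose commanded when the call began, along the tool's axes at that moment; what a row does not reach only later rows make up. A row lasts 1/12 s, in which the tool goes at most 41.7 mm and 7.16 degrees, less where a joint would pass 70% of its speed; a pose out of reach is approached as far as the arm can. A call with a gripper value outside its range is refused whole. "gripper" is the gripper command: -1 is fully open, 1 is shut, values between are in proportion, set as the call begins (left out, the last holds). The fingers move at their own pace and stop on an object; the grip force is fixed at half the most. Time passes only in rows, so rows that repeat a pose let the fingers close. It gives the time, the measured TCP pose, the force, the opening and the grip force at its end, in the units of the state.
- bot.read_state(): the state, without advancing time (a new reading comes with each control period).
- viewer.capture(name): name is "scene" or "side" or "wrist"; returns a dict with "color" (480x640x3 uint8, red, green, blue), "camera_matrix" (3x3 intrinsics, pixels), "k1" (the pictures are not rectified: a ray, as slopes to the right and down, at radius r is drawn at 1 + k1 r^2 times it, then the intrinsics apply), "R" (3x3) and "t" (3): a world point X has camera coordinates R X + t. Camera axes: x right, y down, z forward; pixel columns grow to the right and rows downward; lengths in m; the calibration is good to about 2 mm. A picture is of the moment at which its call begins. There is no depth.
- ticket.hand_in(): hands the job in; it is judged then, once.
The state is a dict: "time_s": time; "joint_positions": joint angles; "qvel": joint speeds; "tau": joint torques, N m; "position": TCP position; "tcp_rot": TCP orientation; "force": force on the tool from outside, world axes, zero at the start; "moment": the same for the moment, N m; "opening": opening from 0.0 (shut) to 1.0 (fully open); "grasp_force": force on a finger pad.
Only numpy, scipy, OpenCV 4.12 (cv2) and the standard library are available. Lean on these libraries where they do the work, as an engineer would, in place of code of your own. Each camera call takes 0.05 s, during which the arm holds its last target. There are 200 camera calls.

TASK

The phone in the repair jig is to be clamped: push each of the two hold-down arms round with a fingertip until its rubber pad stands above the middle of the phone's width, ready to be screwed down later. The phone does not lie quite straight in the jig, so line each pad up with the phone itself. Do not shift or lift the phone and leave the other things on the bench where they are.

Things in the scene. Friction and masses are not known exactly. Their poses are not given: they have to be found in the camera images.
- jig: Fixed aluminium plate on the bench, 120 x 290 x 12 mm (x, y, z); origin at the centre of its underside, at bench height. Its own y is the long axis, pointing to the robot's left, its x points away from the robot (turned by up to 0.35 rad). An arm pivots at each end
- phone_top (a point): Centre of the top face (screen) of the loose phone lying on the plate, screen up: yellow body 72 x 150 x 8 mm, its top 20 mm above the bench. Axes: x across its width, y along its length, z up. It lies near the middle of the plate, up to 10 mm off and up to 0.12 rad askew. The pads belong at x = 0 of this frame
- left_clamp (a joint): Hinge of the left hold-down arm, upright axis, rad, -0.5 to 1.6. 0: it points along the plate's long axis, inwards over the phone; positive: swung out towards the robot (clockwise from above), so closing turns it anticlockwise. Starts at 0.75 to 1.35. Stiff pivot, 0.06 N m of friction, no spring: it stays where left; 1 N at 60 mm from the pivot turns it
- left_clamp_pivot (a point): On the pivot axis of the left arm, at mid-height of its bar, 52 mm above the bench; fixed to the plate's left end, 125 mm from the plate's centre. The hub is 26 mm across, its top 62 mm above the bench. The arm: a steel bar 14 mm wide, 12 mm high (46 to 58 mm above the bench), its end 97 mm from the pivot axis. 85 mm from the axis a stem passes through it, with a black knob on top (18 mm wide, top 71 mm above the bench) and the rubber pad below
- left_clamp_pad (a point): Centre of the underside of the left arm's round rubber pad (18 mm across), 85 mm from the pivot axis and 24 mm above the bench, so 4 mm clear of the screen
- right_clamp (a joint): Hinge of the right hold-down arm, upright axis, rad, -0.5 to 1.6. 0: it points along the plate's long axis, inwards over the phone; positive: swung out towards the side away from the robot (clockwise from above), so closing turns it anticlockwise. Starts at 0.75 to 1.35. Stiff pivot, 0.06 N m of friction, no spring: it stays where left; 1 N at 60 mm from the pivot turns it
- right_clamp_pivot (a point): The same for the right arm, an equal part turned half round, at the plate's right end: pivot axis at mid-height of the bar, 52 mm above the bench, 125 mm from the plate's centre
- right_clamp_pad (a point): Centre of the underside of the right arm's equal rubber pad, 85 mm from its pivot axis, 24 mm above the bench
- screwdriver_grip (a point): Bystander: screwdriver 150 mm long lying beside the plate, on the robot's side of its right half; the point is on its handle
- jar_mid (a point): Bystander: small amber jar, 38 mm wide, 50 mm high, beyond the plate's left half; the point is its centre
- tape_mid (a point): Bystander: roll of tape lying flat, 90 mm across, 19 mm high, right of the jig; the point is its centre
- screw_tray_mid (a point): Bystander: divided tray 90 x 130 x 22 mm, left of the jig; the point is its centre
There are look-alikes about, which are no part of the job. Of the things that look like the part that bears phone_top, the smallest one is meant.

How it is judged:
By the outcome, as a careful person would: the job done as asked, in the order asked, and still so for the second after the job is handed in, with the robot touching nothing.
It also fails if it takes over 56 s, if anything falls off the work surface, if the arm or the gripper's body presses on something with over 40 N, if the wrist force passes 120 N, or if a joint passes its speed limit or range.

## Working session

There is one attempt and no reset: what is moved stays moved. The work goes in short steps, Python scripts to look and compute and a tool call to move; the robot and the scene stay as the last step left them, time stands still between calls to the robot, and variables do not carry over. Pictures are saved under pics/ and viewed, at most 10 in all, crops included, and the job is handed in when it is done.

Besides the shell and the picture viewer there is one more tool, called as name(argument=value, ...) on one line, values as JSON. servo_tool: Moves the arm, as the interface text tells. Its arguments: {"type":"object","properties":{"targets":{"type":"array"},"gripper":{"type":"number"}},"required":["targets"]}

```bash
mkdir -p pics; cat > h.py <<'E'
import numpy as np, cv2
from rig import bot, viewer, ticket
def cap(n,f=None):
    c=viewer.capture(n)
    if f: cv2.imwrite('pics/'+f,c['color'][:,:,::-1])
    return c
def ray(c,p,z):
    K=np.array(c['camera_matrix']);R=np.array(c['R']);t=np.array(c['t'])
    d=np.array([(p[0]-K[0,2])/K[0,0],(p[1]-K[1,2])/K[1,1]]);u=d.copy()
    for _ in range(20): u=d/(1+c['k1']*(u@u))
    v=R.T@np.array([u[0],u[1],1]);o=-R.T@t
    return o+v*(z-o[2])/v[2]
def proj(c,X):
    K=np.array(c['camera_matrix']);q=np.array(c['R'])@np.array(X)+np.array(c['t'])
    u=q[:2]/q[2];u=u*(1+c['k1']*(u@u));return K[:2,:2]@u+K[:2,2]
E
python3 - <<'E'
from h import *
a=cap('scene','s1.png');b=cap('side','d1.png')
for c in(a,b): print(-np.array(c['R']).T@np.array(c['t']))
print(bot.read_state())
E
```

```text
[ 1.296866   -0.15574701  0.58825304]
[0.34461232 0.77229898 0.76327349]
{'time_s': 0.1, 'joint_positions': array([-8.01858676e+01,  3.02721579e+01,  8.21460604e+01, -1.40876994e-03,
        6.76879213e+01, -1.02270366e+01]), 'qvel': array([ 0.09790848, -0.10713191, -0.1761901 , -0.06119622,  0.036979  ,
       -0.06133424]), 'tau': array([-5.34977971e-04, -4.40985882e+01, -1.77151126e+01,  6.35293638e-02,
        5.34009864e-02, -4.10544021e-05]), 'position': array([ 0.21408843, -0.5864576 ,  0.18610199]), 'tcp_rot': array([[ 9.39443470e-01,  3.42703737e-01, -3.38174393e-04],
       [ 3.42703767e-01, -9.39441755e-01,  1.82149648e-03],
       [ 3.06538507e-04, -1.82708662e-03, -9.99998284e-01]]), 'force': array([-0.17230046, -0.51715921,  0.40015716]), 'moment': array([-0.00469512, -0.00579416, -0.0271643 ]), 'grasp_force': 0.0, 'opening': 0.9967643184835584}
```

View pics/s1.png

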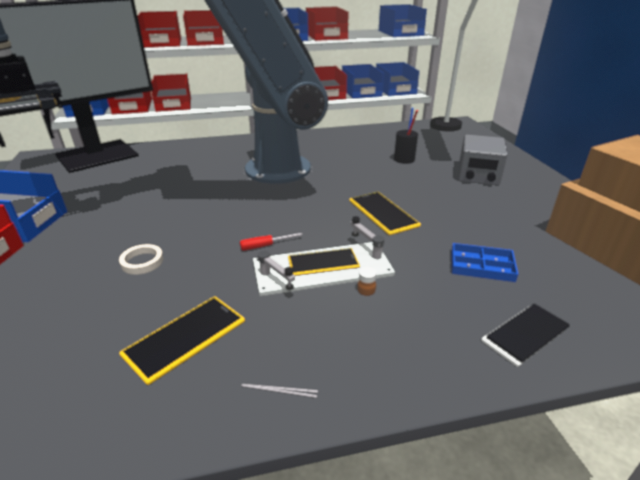

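View pics/d1.png

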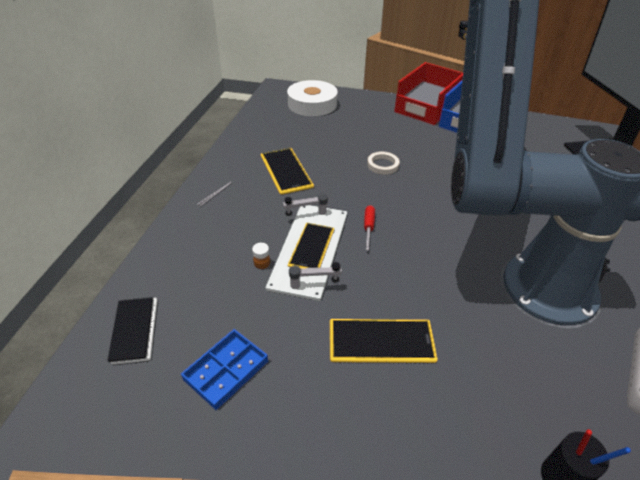

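The yellow-framed candidates are the jig phone (scene 323,262; side 312,246), the tablet at scene (183,338) / side (287,170), and the tablet at scene (385,212) / side (383,340). The smallest is the one in the jig. In the side view the left clamp hub is at about (295,280) with its knob near (336,268). The right hub is at about (322,207) with its knob near (288,200).

```bash
python3 - <<'E'
from h import *
a=cap('scene');b=cap('side')
for c,p in((a,(323,262)),(b,(312,246))):
    hsv=cv2.cvtColor(c['color'],cv2.COLOR_RGB2HSV)
    m=cv2.inRange(hsv,(18,110,100),(32,255,255))
    y,x=np.nonzero(m); k=(abs(x-p[0])<45)&(abs(y-p[1])<28)
    P=np.array([ray(c,q,.018)[:2] for q in zip(x[k],y[k])],np.float32)
    r=cv2.minAreaRect(P);print('phone',r,cv2.boxPoints(r).round(3).tolist())
for n,z,ps,pd in(('Lhub',.062,(377,241),(295,273)),('Lknob',.071,(355,222),(336,268)),('Rhub',.062,(264,261),(323,199)),('Rknob',.071,(289,271),(288,201))):
    print(n,ray(a,ps,z).round(3),ray(b,pd,z).round(3))
ia=cv2.resize(a['color'][205:305,235:410],None,fx=4.5,fy=3*1.5)[:300*2,:800]
ib=cv2.resize(b['color'][180:310,230:400],None,fx=4.5,fy=4.5)
cv2.imwrite('pics/c2.png',ia[:,:,::-1]);cv2.imwrite('pics/c3.png',ib[:,:,::-1])
E
```

```text
phone ((0.5426366925239563, 0.022198494523763657), (0.14745645225048065, 0.0689808651804924), 87.25775909423828) [[0.5049999952316284, -0.05000000074505806], [0.5740000009536743, -0.05299999937415123], [0.5809999704360962, 0.09399999678134918], [0.5120000243186951, 0.09700000286102295]]
phone ((0.5389207005500793, 0.02543427050113678), (0.14798833429813385, 0.06982619315385818), 88.65753173828125) [[0.5019999742507935, -0.04800000041723251], [0.5720000267028809, -0.04899999871850014], [0.5759999752044678, 0.0989999994635582], [0.5059999823570251, 0.10000000149011612]]
Lhub [0.553 0.138 0.062] [0.54  0.154 0.062]
Lknob [0.481 0.11  0.071] [0.461 0.128 0.071]
Rhub [ 0.572 -0.108  0.062] [ 0.542 -0.095  0.062]
Rknob [ 0.627 -0.065  0.071] [ 0.618 -0.056  0.071]
```

View pics/c3.png

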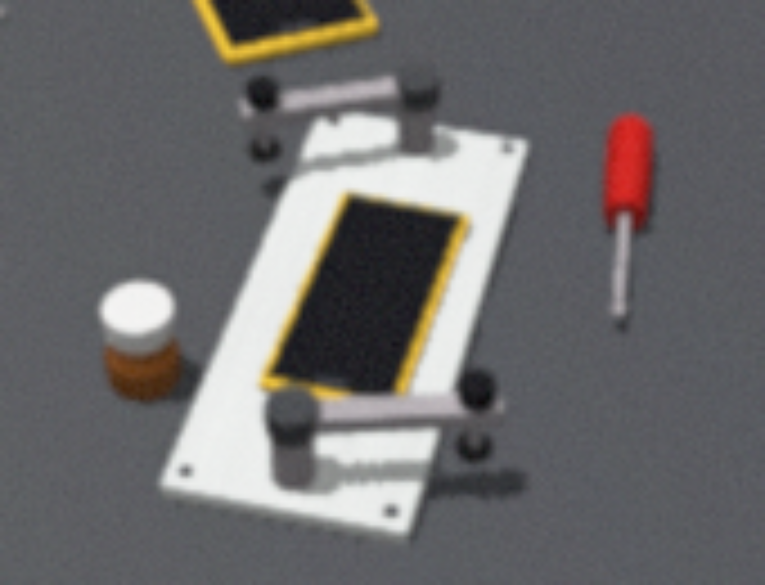

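The crop confirms the small yellow phone lying in the jig, with the clamp arms swung out. The left knob is at crop (477,383) towards the robot, the right one at (262,85) away from it. Next I go above it for a wrist view.

servo_tool(targets=[{"offset":[0.514,-0.458,-0.13],"dr":[0,0,20]},{"offset":[0.514,-0.458,-0.13],"dr":[0,0,20]},{"offset":[0.514,-0.458,-0.13],"dr":[0,0,20]},{"offset":[0.514,-0.458,-0.13],"dr":[0,0,20]},{"offset":[0.514,-0.458,-0.13],"dr":[0,0,20]},{"offset":[0.514,-0.458,-0.13],"dr":[0,0,20]},{"offset":[0.514,-0.458,-0.13],"dr":[0,0,20]},{"offset":[0.514,-0.458,-0.13],"dr":[0,0,20]},{"offset":[0.514,-0.458,-0.13],"dr":[0,0,20]},{"offset":[0.514,-0.458,-0.13],"dr":[0,0,20]},{"offset":[0.514,-0.458,-0.13],"dr":[0,0,20]},{"offset":[0.514,-0.458,-0.13],"dr":[0,0,20]},{"offset":[0.514,-0.458,-0.13],"dr":[0,0,20]},{"offset":[0.514,-0.458,-0.13],"dr":[0,0,20]},{"offset":[0.514,-0.458,-0.13],"dr":[0,0,20]},{"offset":[0.514,-0.458,-0.13],"dr":[0,0,20]},{"offset":[0.514,-0.458,-0.13],"dr":[0,0,20]},{"offset":[0.514,-0.458,-0.13],"dr":[0,0,20]},{"offset":[0.514,-0.458,-0.13],"dr":[0,0,20]},{"offset":[0.514,-0.458,-0.13],"dr":[0,0,20]}], gripper=1)

```text
time_s: 1.87
position: [0.5394, 0.0191, 0.3164]
tcp_rot: [[1.0, 0.001, -0.002], [0.001, -1.0, -0.0], [-0.002, 0.0, -1.0]]
force: [0.1, -1.1, 0.3]
opening: 0.003
grasp_force: 0.0
```

```bash
python3 - <<'E'
from h import *
c=cap('wrist','w1.png');print(-np.array(c['R']).T@c['t'],bot.grip_point_offset)
s=bot.read_state();print(s['position'],s['tcp_rot'],s['opening'],s['force'])
E
```

```text
[0.61339562 0.01835995 0.51476342] 0.0187
[0.5392228  0.01852744 0.31636842] [[ 9.99998528e-01 -1.12940096e-05 -1.71590218e-03]
 [-1.18646355e-05 -9.99999945e-01 -3.32541719e-04]
 [-1.71589833e-03  3.32561588e-04 -9.99998473e-01]] 0.004635487759219855 [-0.25203626 -0.65373191  0.12278458]
```

View pics/w1.png

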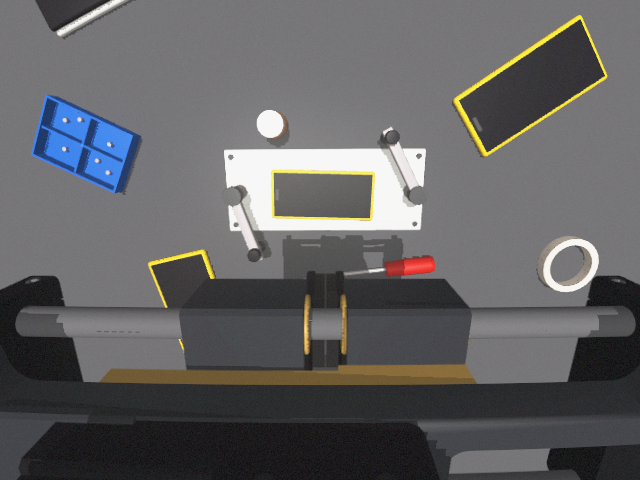

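The wrist view shows it all: phone centred at (323,195), left hub (234,195), left knob (254,254), right hub (417,196), right knob (391,136).

```bash
cat >> h.py <<'E'
def circ(c,p,z,rad):
    "dark round top near p: Hough circle of radius rad (m)"
    g=cv2.cvtColor(c['color'],cv2.COLOR_RGB2GRAY); x,y=map(int,p); w=22
    s=cv2.resize(g[y-w:y+w,x-w:x+w],None,fx=8,fy=8,interpolation=cv2.INTER_CUBIC)
    px=8*c['camera_matrix'][0][0]*rad/np.linalg.norm(ray(c,p,z)+np.array(c['R']).T@c['t'])
    k=cv2.HoughCircles(s,cv2.HOUGH_GRADIENT,1.5,200,param1=80,param2=10,minRadius=int(px*.88),maxRadius=int(px*1.12))
    if k is None: return None
    q=(k[0,0,:2]+.5)/8-.5+[x-w,y-w]; return q,ray(c,q,z)[:2]
def rect(c,m,p,w,h,z):
    m=m.copy(); k=np.zeros_like(m); k[int(p[1]-h):int(p[1]+h),int(p[0]-w):int(p[0]+w)]=255; m&=k
    n,l,st,_=cv2.connectedComponentsWithStats(m); i=1+np.argmax(st[1:,4]); y,x=np.nonzero(l==i)
    r=cv2.minAreaRect(np.array([ray(c,q,z)[:2] for q in zip(x,y)],np.float32))
    B=cv2.boxPoints(r); B=B[np.argsort(B[:,1])]; d=B[2:].mean(0)-B[:2].mean(0); d/=np.linalg.norm(d)
    return np.array(r[0]),np.array(r[1]),d   # centre, size, long axis (+y)
def scene(c,pp):
    hsv=cv2.cvtColor(c['color'],cv2.COLOR_RGB2HSV)
    ph=rect(c,cv2.inRange(hsv,(20,110,100),(35,255,255)),pp,75,45,.020)
    pl=rect(c,cv2.inRange(hsv,(0,0,190),(180,40,255)),pp,130,80,.012)
    return ph,pl
E
python3 - <<'E'
from h import *
c=cap('wrist')
ph,pl=scene(c,(323,195));print('phone',ph);print('plate',pl)
C,_,d=pl
for n,p,k,s in(('L',(234,195),(254,254),1),('R',(417,196),(391,136),-1)):
    h=circ(c,p,.062,.013);kn=circ(c,k,.071,.009);pv=C+s*.125*d
    print(n,'pivot',pv,'hub',h,'knob',kn)
    for q in (pv,):
        v=kn[1]-q; print(' r',np.linalg.norm(v),'ang',np.degrees(np.arctan2(v[1],v[0])))
        # target: pad on phone axis
        e=ph[2]; w=q-ph[0]; b=-s*(w@e)*-1
        perp=w-(w@e)*e; L=np.sqrt(.085**2-perp@perp); t=q-perp-s*e*L
        print(' target pad',t,'ang',np.degrees(np.arctan2(*(t-q)[::-1])))
E
```

```text
phone (array([0.53820318, 0.02219704]), array([0.14774998, 0.07048136]), array([0.02100585, 0.99977934], dtype=float32))
plate (array([0.54401028, 0.01880801]), array([0.11997335, 0.28910321]), array([-0.00728608,  0.9999734 ], dtype=float32))
L pivot [0.54309952 0.14380468] hub (array([233.21875, 196.09375]), array([0.54309444, 0.14008271])) knob (array([249.09375, 242.90625]), array([0.48067528, 0.12055277]))
 r 0.06661409567479176 ang -159.57053774969845
 target pad [0.53897443 0.05890484] ang -92.78168613988625
R pivot [ 0.54492104 -0.10618867] hub (array([413.03125, 176.65625]), array([ 0.56893923, -0.09789149])) knob (array([391.15625, 136.71875]), array([ 0.61922975, -0.06488936]))
 r 0.08501421687485823 ang 29.06443838442131
 target pad [ 0.5372844  -0.02153241] ang 95.15456367125543
```

servo_tool(targets=[{"offset":[-0.062,-0.142,0.175],"dr":[0,0,-21]},{"offset":[-0.062,-0.142,0.175],"dr":[0,0,-21]},{"offset":[-0.062,-0.142,0.175],"dr":[0,0,-21]},{"offset":[-0.062,-0.142,0.175],"dr":[0,0,-21]},{"offset":[-0.062,-0.142,0.175],"dr":[0,0,-21]},{"offset":[-0.062,-0.142,0.175],"dr":[0,0,-21]},{"offset":[-0.062,-0.142,0.175],"dr":[0,0,-21]},{"offset":[-0.062,-0.142,0.2],"dr":[0,0,-21]},{"offset":[-0.062,-0.142,0.225],"dr":[0,0,-21]},{"offset":[-0.062,-0.142,0.25],"dr":[0,0,-21]},{"offset":[-0.062,-0.142,0.274],"dr":[0,0,-21]},{"offset":[-0.062,-0.142,0.274],"dr":[0,0,-21]},{"offset":[-0.062,-0.142,0.274],"dr":[0,0,-21]}])

```text
time_s: 3.05
position: [0.4785, 0.1597, 0.043]
tcp_rot: [[0.934, 0.357, -0.001], [0.357, -0.934, -0.0], [-0.001, -0.0, -1.0]]
force: [0.6, 0.7, 0.3]
opening: 0.004
grasp_force: 0.0
```

```bash
python3 - <<'E'
from h import *
c=cap('wrist','w2.png')
print(bot.read_state()['position'])
E
```

```text
[0.47939714 0.16013651 0.04394157]
```

View pics/w2.png

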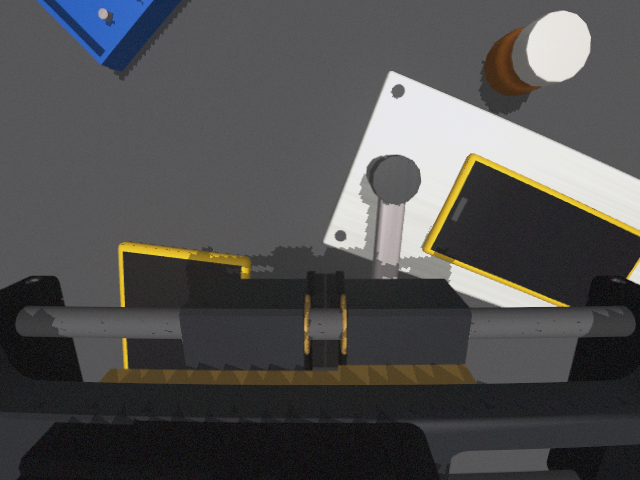

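The fingertip stands left of the bar at (390,240), clear of it; the hub is at (397,180). I work out the arc rows.

```bash
cat >> h.py <<'E'
def arc(pv,ths,r=.055,off=.022,s=1):
    st=bot.read_state();R=st['tcp_rot'];p=st['position'];y0=np.degrees(np.arctan2(s*R[1,1],s*R[0,1]))
    rows=[]
    for th in ths:
        a=np.radians(th);u=np.array([np.cos(a),np.sin(a)]);t=np.array([-u[1],u[0]])
        F=np.append(pv+r*u-off*t,p[2]);o=R.T@(F-p);yaw=(th+90-y0+180)%360-180
        rows.append('{"offset": [%.3f, %.3f, 0], "dr": [0, 0, %.0f]}'%(o[0],o[1],-yaw))
    print(', '.join(rows))
E
python3 - <<'E'
from h import *
c=cap('wrist');print(circ(c,(397,180),.062,.013))
arc(np.array([.543,.144]),[-159,-155,-151,-147,-143,-139,-135,-131,-127,-123,-119,-115,-111,-108,-105,-103,-101,-100,-100,-100])
E
```

```text
(array([396.78125, 180.34375]), array([0.54363667, 0.14362092]))
{"offset": [-0.002, 0.016, 0], "dr": [0, 0, -0]}, {"offset": [-0.003, 0.020, 0], "dr": [0, 0, -4]}, {"offset": [-0.004, 0.024, 0], "dr": [0, 0, -8]}, {"offset": [-0.005, 0.028, 0], "dr": [0, 0, -12]}, {"offset": [-0.006, 0.032, 0], "dr": [0, 0, -16]}, {"offset": [-0.006, 0.036, 0], "dr": [0, 0, -20]}, {"offset": [-0.006, 0.040, 0], "dr": [0, 0, -24]}, {"offset": [-0.006, 0.044, 0], "dr": [0, 0, -28]}, {"offset": [-0.005, 0.049, 0], "dr": [0, 0, -32]}, {"offset": [-0.004, 0.053, 0], "dr": [0, 0, -36]}, {"offset": [-0.003, 0.057, 0], "dr": [0, 0, -40]}, {"offset": [-0.002, 0.060, 0], "dr": [0, 0, -44]}, {"offset": [-0.000, 0.064, 0], "dr": [0, 0, -48]}, {"offset": [0.001, 0.067, 0], "dr": [0, 0, -51]}, {"offset": [0.003, 0.070, 0], "dr": [0, 0, -54]}, {"offset": [0.004, 0.071, 0], "dr": [0, 0, -56]}, {"offset": [0.005, 0.073, 0], "dr": [0, 0, -58]}, {"offset": [0.006, 0.074, 0], "dr": [0, 0, -59]}, {"offset": [0.006, 0.074, 0], "dr": [0, 0, -59]}, {"offset": [0.006, 0.074, 0], "dr": [0, 0, -59]}
```

servo_tool(targets=[{"offset":[-0.001,0.008,0],"dr":[0,0,0]},{"offset":[-0.002,0.016,0],"dr":[0,0,0]},{"offset":[-0.003,0.02,0],"dr":[0,0,-4]},{"offset":[-0.004,0.024,0],"dr":[0,0,-8]},{"offset":[-0.005,0.028,0],"dr":[0,0,-12]},{"offset":[-0.006,0.032,0],"dr":[0,0,-16]},{"offset":[-0.006,0.036,0],"dr":[0,0,-20]},{"offset":[-0.006,0.04,0],"dr":[0,0,-24]},{"offset":[-0.006,0.044,0],"dr":[0,0,-28]},{"offset":[-0.005,0.049,0],"dr":[0,0,-32]},{"offset":[-0.004,0.053,0],"dr":[0,0,-36]},{"offset":[-0.003,0.057,0],"dr":[0,0,-40]},{"offset":[-0.002,0.06,0],"dr":[0,0,-44]},{"offset":[0,0.064,0],"dr":[0,0,-48]},{"offset":[0.001,0.067,0],"dr":[0,0,-51]},{"offset":[0.003,0.07,0],"dr":[0,0,-54]},{"offset":[0.004,0.071,0],"dr":[0,0,-56]},{"offset":[0.005,0.073,0],"dr":[0,0,-58]},{"offset":[0.006,0.074,0],"dr":[0,0,-59]},{"offset":[0.006,0.074,0],"dr":[0,0,-59]}])

```text
time_s: 4.82
position: [0.5113, 0.0936, 0.0438]
tcp_rot: [[0.174, 0.985, 0.002], [0.985, -0.174, -0.0], [0.0, 0.002, -1.0]]
force: [0.6, -0.2, 0.1]
opening: 0.004
grasp_force: 0.0
```

```bash
python3 - <<'E'
from h import *
c=cap('wrist'); d=cap('side')
s=cv2.resize(d['color'][180:310,230:400],None,fx=3,fy=3)
w=cv2.resize(c['color'][60:460],(400,250))
o=np.zeros((650,510,3),np.uint8);o[:390]=s;o[400:,:400]=w
cv2.imwrite('pics/m3.png',cv2.resize(o[:,:,::-1],None,fx=.92,fy=.92))
s=bot.read_state();print(s['position'],s['joint_positions'].round(0))
E
```

```text
[0.51056101 0.09396954 0.04345743] [ -2.  35. 104.  -0.  41.   8.]
```

View pics/m3.png

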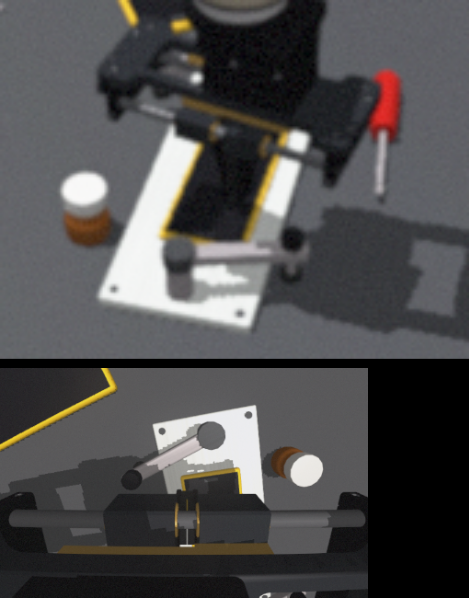

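```bash
python3 - <<'E'
from h import *
c=cap('wrist'); d=cap('side'); e=cap('scene')
s=bot.read_state();p=s['position'];print(p)
T=[]
for k in(d,e):
    q=proj(k,p);im=k['color'].copy();x,y=q.astype(int);print(q)
    i=cv2.resize(im[y-60:y+60,x-60:x+60],None,fx=3.3,fy=3.3,interpolation=cv2.INTER_CUBIC)
    f=(q-[x-60,y-60])*3.3;cv2.drawMarker(i,tuple(int(v) for v in f),(0,255,0),0,12,1);T.append(i)
print('wrist',proj(c,p))
cv2.imwrite('pics/m4.png',np.hstack(T)[:,:,::-1])
E
```

```text
[0.51010852 0.09432528 0.04310118]
[316.30988122 261.67377443]
[351.372966   240.02148972]
wrist [324.01025861 264.28015484]
```

View pics/m4.png

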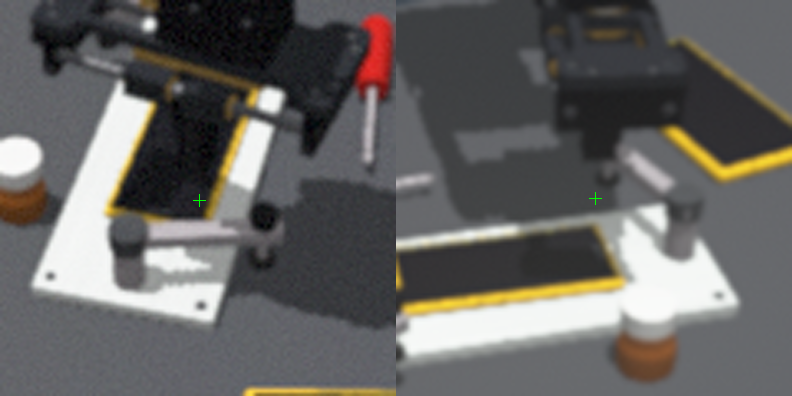

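```bash
python3 - <<'E'
from h import *
c=cap('wrist'); d=cap('side'); e=cap('scene')
s=bot.read_state();p=s['position']
x,y=proj(e,p).astype(int);f0=np.array([x-60,y-60])
xs,ys=proj(d,p).astype(int);g0=np.array([xs-60,ys-60])
for dz in(0,.01,.02,.03,.04):
    P=p+[0,0,dz];print(dz,'wrist',proj(c,P).round(0),'scene',((proj(e,P)-f0)*3.3).round(0),'side',((proj(d,P)-g0)*3.3).round(0))
g=cv2.cvtColor(c['color'],cv2.COLOR_RGB2GRAY);print(g[255:300:3,316:336:4])
ge=cv2.cvtColor(e['color'],cv2.COLOR_RGB2GRAY);print(ge[y-35:y+8:2,x-8:x+14:2])
E
```

```text
0 wrist [325. 265.] scene [199. 198.] side [199. 200.]
0.01 wrist [325. 270.] scene [200. 186.] side [199. 190.]
0.02 wrist [325. 277.] scene [201. 173.] side [199. 179.]
0.03 wrist [325. 284.] scene [201. 161.] side [199. 168.]
0.04 wrist [325. 292.] scene [202. 148.] side [200. 156.]
[[125 129  58  47  58]
 [133 130  48  42  60]
 [145 125  49  43  60]
 [151 127  46  49  53]
 [149 126  52  48  56]
 [149 122  78  43  52]
 [104  82  76  44  46]
 [ 34  38  45  41  40]
 [ 40  37  63  37  37]
 [ 41  36  66  32  40]
 [ 40  34  64  38  31]
 [ 32  37  61  36  35]
 [ 32  35  61  37  29]
 [ 31  32  60  35  34]
 [ 35  35  59  32  31]]
[[ 41  41  41  42  42  42  41  42  40  42  41]
 [ 36  36  36  36  34  34  35  35  35  34  35]
 [ 32  31  30  31  30  31  31  32  32  32  33]
 [ 36  34  30  33  31  30  32  31  33  31  32]
 [ 53  47  33  32  31  31  32  32  32  32  33]
 [ 47  40  32  32  32  31  32  32  33  31  32]
 [ 36  34  31  34  33  33  34  34  33  34  34]
 [ 46  45  40  33  33  34  34  33  53  74  75]
 [ 64  63  47  34  33  34  34  35  71 101 102]
 [ 66  65  45  34  34  34  34  48  93 105 103]
 [ 66  66  49  34  34  34  34  66 113 121 127]
 [ 66  67  54  37  39  40  42  66 112 145 179]
 [ 67  67  63  59  60  68  81  84 101 138 177]
 [ 68  67  67  67  65  70  91  83  89  94 135]
 [ 68  68  68  69  58  59  74  59  85  94  97]
 [ 68  69  68  68  59  49  48  60  94 102  98]
 [ 68  69  68  69  68  63  63  83 103 104 102]
 [ 68  68  69  68  69  69  69  76 102 105 105]
 [ 69  69  69  69  68  68  69  78 102 105 105]
 [ 69  69  69  72  72  77  84 100 114 125 148]
 [ 98 104 113 130 135 139 144 151 158 168 157]
 [147 144 139 138 143 155 158 157 178 228 183]]
```

The wrist and scene views show the arm unmoved. The visible fingertip is about 30 mm above the reported TCP, so it passed over the bar. I go back, lower further and check visually.

servo_tool(targets=[{"offset":[0,0,-0.03],"dr":[0,0,7]},{"offset":[0.02,-0.015,-0.03],"dr":[0,0,14]},{"offset":[0.04,-0.03,-0.03],"dr":[0,0,21]},{"offset":[0.06,-0.0425,-0.03],"dr":[0,0,28]},{"offset":[0.06,-0.0425,-0.03],"dr":[0,0,35]},{"offset":[0.06,-0.0425,-0.03],"dr":[0,0,42]},{"offset":[0.06,-0.0425,-0.03],"dr":[0,0,49]},{"offset":[0.06,-0.0425,-0.02],"dr":[0,0,56]},{"offset":[0.06,-0.0425,0],"dr":[0,0,59]},{"offset":[0.06,-0.0425,0.015],"dr":[0,0,59]},{"offset":[0.06,-0.0425,0.0255],"dr":[0,0,59]},{"offset":[0.06,-0.0425,0.0255],"dr":[0,0,59]},{"offset":[0.06,-0.0425,0.0255],"dr":[0,0,59]}])

```text
time_s: 6.3
position: [0.4783, 0.1608, 0.0171]
tcp_rot: [[0.933, 0.359, -0.001], [0.359, -0.933, -0.0], [-0.001, -0.0, -1.0]]
force: [-0.4, -0.2, -0.1]
opening: 0.008
grasp_force: 0.0
```

```bash
python3 - <<'E'
from h import *
c=cap('wrist'); d=cap('side'); e=cap('scene')
s=bot.read_state();p=s['position'];print(p)
T=[]
for k in(d,e):
    x,y=proj(k,p).astype(int)
    i=cv2.resize(k['color'][y-60:y+60,x-60:x+60],None,fx=3.3,fy=3.3,interpolation=cv2.INTER_CUBIC)
    for dz in(0,.03):
        f=(proj(k,p+[0,0,dz])-[x-60,y-60])*3.3;cv2.drawMarker(i,tuple(int(v) for v in f),(0,255,0),0,10,1)
    T.append(i)
cv2.imwrite('pics/m5.png',np.hstack(T)[:,:,::-1])
E
```

```text
[0.47940614 0.16087509 0.01815771]
```

View pics/m5.png

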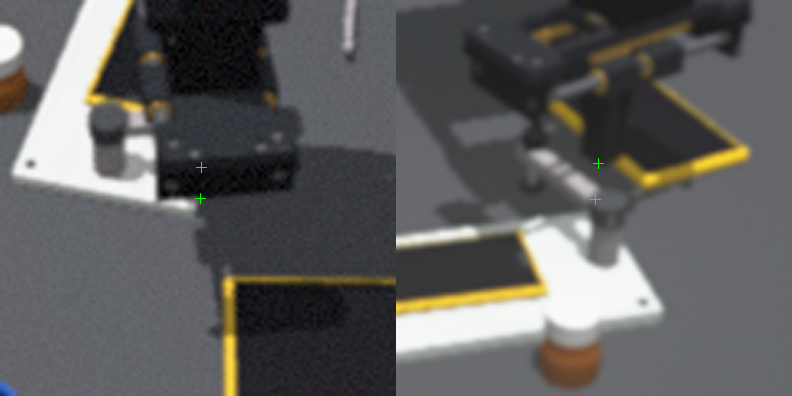

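The tip ends near the upper marker (598,163), i.e. at about 50 mm height, left of the bar. I lower 5 mm more and push half the arc, checking the force.

servo_tool(targets=[{"offset":[0,0,0.005],"dr":[0,0,0]},{"offset":[-0.001,0.008,0.005],"dr":[0,0,0]},{"offset":[-0.002,0.016,0.005],"dr":[0,0,0]},{"offset":[-0.003,0.02,0.005],"dr":[0,0,-4]},{"offset":[-0.004,0.024,0.005],"dr":[0,0,-8]},{"offset":[-0.005,0.028,0.005],"dr":[0,0,-12]},{"offset":[-0.006,0.032,0.005],"dr":[0,0,-16]},{"offset":[-0.006,0.036,0.005],"dr":[0,0,-20]},{"offset":[-0.006,0.04,0.005],"dr":[0,0,-24]},{"offset":[-0.006,0.044,0.005],"dr":[0,0,-28]}])

```text
time_s: 7.28
position: [0.4892, 0.1168, 0.0127]
tcp_rot: [[0.654, 0.757, 0.0], [0.757, -0.654, 0.0], [0.0, -0.0, -1.0]]
force: [-0.3, 2.0, -0.7]
opening: 0.006
grasp_force: 0.6
```

```bash
python3 - <<'E'
from h import *
c=cap('wrist','w6.png'); s=bot.read_state();print(s['position'],s['force'])
u=proj(c,[.543,.144,.062]);h=circ(c,u,.062,.013);print(u,h)
for th in(-159,-145,-140,-135,-131,-127,-123):
    a=np.radians(th);q=proj(c,[.543+.085*np.cos(a),.144+.085*np.sin(a),.071]);k=proj(c,[.543+.045*np.cos(a),.144+.045*np.sin(a),.058])
    print(th,q.round(0),k.round(0))
E
```

```text
[0.48962366 0.11619971 0.01263636] [ 0.62125021 -0.7559755   0.31798957]
[376.71521675 183.51176824] None
-159 [287. 347.] [327. 266.]
-145 [328. 360.] [349. 274.]
-140 [344. 363.] [357. 276.]
-135 [359. 365.] [365. 276.]
-131 [371. 365.] [371. 277.]
-127 [384. 364.] [378. 277.]
-123 [396. 363.] [384. 276.]
```

View pics/w6.png

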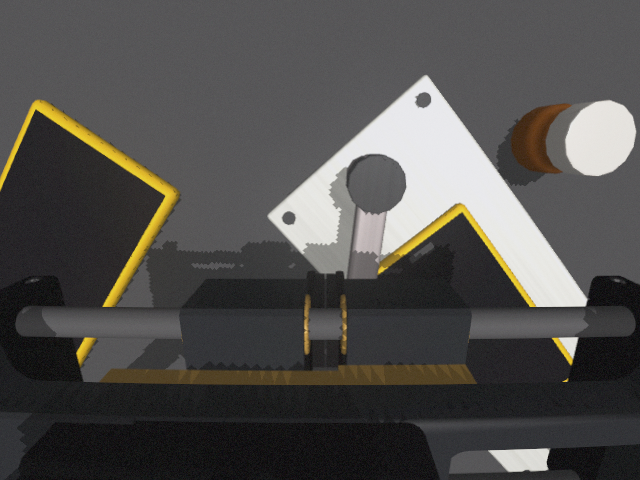

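It works: the bar now lies at (363,276), about -136°. Real finger offset is about 17 mm. The rest of the arc follows.

```bash
python3 - <<'E'
from h import *
arc(np.array([.543,.144]),[-132,-128,-124,-120,-116,-112,-109,-106,-103,-100,-98,-96.5,-95.5,-95],off=.017)
E
```

```text
{"offset": [0.001, 0.004, 0], "dr": [0, 0, 1]}, {"offset": [0.000, 0.008, 0], "dr": [0, 0, -3]}, {"offset": [-0.001, 0.012, 0], "dr": [0, 0, -7]}, {"offset": [-0.001, 0.016, 0], "dr": [0, 0, -11]}, {"offset": [-0.002, 0.020, 0], "dr": [0, 0, -15]}, {"offset": [-0.002, 0.024, 0], "dr": [0, 0, -19]}, {"offset": [-0.002, 0.027, 0], "dr": [0, 0, -22]}, {"offset": [-0.001, 0.030, 0], "dr": [0, 0, -25]}, {"offset": [-0.001, 0.033, 0], "dr": [0, 0, -28]}, {"offset": [-0.000, 0.036, 0], "dr": [0, 0, -31]}, {"offset": [0.000, 0.038, 0], "dr": [0, 0, -33]}, {"offset": [0.001, 0.039, 0], "dr": [0, 0, -34]}, {"offset": [0.001, 0.040, 0], "dr": [0, 0, -35]}, {"offset": [0.001, 0.041, 0], "dr": [0, 0, -36]}
```

servo_tool(targets=[{"offset":[0.001,0.004,0],"dr":[0,0,1]},{"offset":[0,0.008,0],"dr":[0,0,-3]},{"offset":[-0.001,0.012,0],"dr":[0,0,-7]},{"offset":[-0.001,0.016,0],"dr":[0,0,-11]},{"offset":[-0.002,0.02,0],"dr":[0,0,-15]},{"offset":[-0.002,0.024,0],"dr":[0,0,-19]},{"offset":[-0.002,0.027,0],"dr":[0,0,-22]},{"offset":[-0.001,0.03,0],"dr":[0,0,-25]},{"offset":[-0.001,0.033,0],"dr":[0,0,-28]},{"offset":[0,0.036,0],"dr":[0,0,-31]},{"offset":[0,0.038,0],"dr":[0,0,-33]},{"offset":[0.001,0.039,0],"dr":[0,0,-34]},{"offset":[0.001,0.04,0],"dr":[0,0,-35]},{"offset":[0.001,0.041,0],"dr":[0,0,-36]},{"offset":[0.001,0.041,0],"dr":[0,0,-36]}])

```text
time_s: 8.58
position: [0.5206, 0.0913, 0.0124]
tcp_rot: [[0.087, 0.996, -0.0], [0.996, -0.087, 0.0], [0.0, -0.0, -1.0]]
force: [0.1, -0.5, -0.6]
opening: 0.007
grasp_force: 0.3
```

```bash
python3 - <<'E'
from h import *
s=bot.read_state();print(s['position'],s['force']);R=s['tcp_rot'];p=s['position']
print('to overview',R.T@(np.array([.47,.019,.30])-p))
E
```

```text
[0.52061276 0.09131564 0.01240368] [ 0.09790684 -0.51344696 -0.56935082]
to overview [-0.07642075 -0.04415421 -0.28759889]
```

servo_tool(targets=[{"offset":[0,-0.01,0],"dr":[0,0,0]},{"offset":[0,-0.02,0],"dr":[0,0,0]},{"offset":[0,-0.025,-0.03],"dr":[0,0,0]},{"offset":[-0.01,-0.03,-0.07],"dr":[0,0,7]},{"offset":[-0.03,-0.04,-0.11],"dr":[0,0,14]},{"offset":[-0.05,-0.044,-0.14],"dr":[0,0,21]},{"offset":[-0.076,-0.044,-0.17],"dr":[0,0,28]},{"offset":[-0.076,-0.044,-0.2],"dr":[0,0,35]},{"offset":[-0.076,-0.044,-0.23],"dr":[0,0,42]},{"offset":[-0.076,-0.044,-0.26],"dr":[0,0,49]},{"offset":[-0.076,-0.044,-0.288],"dr":[0,0,56]},{"offset":[-0.076,-0.044,-0.288],"dr":[0,0,63]},{"offset":[-0.076,-0.044,-0.288],"dr":[0,0,70]},{"offset":[-0.076,-0.044,-0.288],"dr":[0,0,77]},{"offset":[-0.076,-0.044,-0.288],"dr":[0,0,84]},{"offset":[-0.076,-0.044,-0.288],"dr":[0,0,85]},{"offset":[-0.076,-0.044,-0.288],"dr":[0,0,85]}])

```text
time_s: 10.0
position: [0.469, 0.0198, 0.3]
tcp_rot: [[1.0, 0.003, -0.001], [0.003, -1.0, 0.0], [-0.001, -0.0, -1.0]]
force: [0.5, -0.0, -0.2]
opening: 0.005
grasp_force: 0.0
```

```bash
cat >> h.py <<'E'
def centre(c,p0):
    q=proj(c,[*p0,.02]);return scene(c,q)
def crop(c,f,boxm=((.46,.18),(.64,-.14))):
    a=[proj(c,[*b,.03]) for b in boxm];x0,x1=sorted(int(v[0]) for v in a);y0,y1=sorted(int(v[1]) for v in a)
    i=c['color'][max(y0,0):y1,max(x0,0):x1];s=min(780/i.shape[1],580/i.shape[0])
    cv2.imwrite('pics/'+f,cv2.resize(i,None,fx=s,fy=s,interpolation=cv2.INTER_CUBIC)[:,:,::-1]);return x0,max(y0,0),s
E
python3 - <<'E'
from h import *
c=cap('wrist');s=bot.read_state();print(s['position'])
hsv=cv2.cvtColor(c['color'],cv2.COLOR_RGB2HSV)
print(centre(c,(.54,.02)))
print(crop(c,'c7.png'))
for n,X in dict(Lhub=(.543,.144,.062),Ltgt=(.539,.059,.071),Rtgt=(.5373,-.0215,.071),Rhub=(.545,-.106,.062)).items(): print(n,proj(c,X).round(1))
E
```

```text
[0.4692489  0.01981072 0.30009549]
((array([0.53793204, 0.02227813]), array([0.14833933, 0.07106937]), array([0.02193175, 0.9997595 ], dtype=float32)), (array([0.5440256, 0.0190313]), array([0.11902381, 0.28896308]), array([-0.00948763,  0.99995494], dtype=float32)))
(209, 63, 3.2231404958677685)
Lhub [224.2 141.6]
Ltgt [292.3 145. ]
Rtgt [358.8 146.7]
Rhub [426.6 140.7]
```

View pics/c7.png

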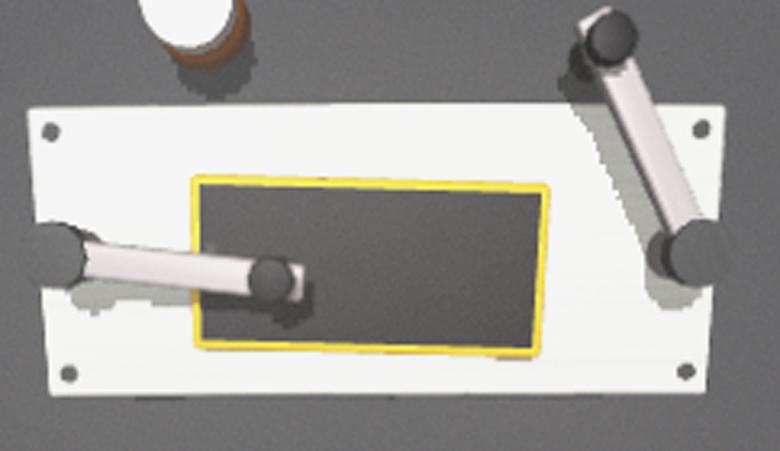

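The left knob is at crop (271,280) → image (293.1,149.9), against a target of (292.3,145), so it is a few mm short. The right knob, at crop (611,38), is still open. That uses up the pictures, so I measure the bar numerically from here.

```bash
cat >> h.py <<'E'
PV={'L':np.array([.5434,.1440]),'R':np.array([.5447,-.1060])}
def barang(c,s):
    "arm angle from bright bar pixels seen over the dark screen, and the target angle"
    ph,pl=centre(c,(.54,.02)); C,_,e=ph; n=np.array([e[1],-e[0]]); sg=1 if s=='L' else -1
    g=cv2.cvtColor(c['color'],cv2.COLOR_RGB2HSV); pv=PV[s]; P=[]
    x0,y0=proj(c,[*(C),.058])
    for y in range(480):
        for x in range(640):
            if abs(x-x0)>110 or abs(y-y0)>80 or g[y,x,2]<135 or g[y,x,1]>60: continue
            q=ray(c,(x,y),.058)[:2]; w=ray(c,(x,y),.02)[:2]-C
            if abs(w@n)<.030 and abs(w@e)<.069 and np.linalg.norm(q-pv)<.1 and (w@e)*sg>0: P.append(q)
    P=np.array(P,np.float32); m=P.mean(0)-pv
    v=cv2.fitLine(P,cv2.DIST_L2,0,.01,.01).ravel()[:2]
    w=pv-C;perp=w-(w@e)*e;t=-perp-sg*e*np.sqrt(.085**2-perp@perp)
    A=lambda v:np.degrees(np.arctan2(v[1],v[0]))
    th=A(m); pad=pv+.085*m/np.linalg.norm(m)
    return dict(n=len(P),th=th,fit=A(v),tgt=A(t),pad=pad,err=(pad-C)@n,r=np.linalg.norm(m),phone=(C,A(e)))
E
python3 - <<'E'
from h import *
c=cap('wrist')
print(barang(c,'L')); print('knob L',ray(c,(293.1,149.9),.071),'hub',circ(c,(224,141.6),.062,.013),circ(c,(426.6,140.7),.062,.013))
k=ray(c,(398.6,74.8),.071)[:2]-PV['R'];print(np.linalg.norm(k),np.degrees(np.arctan2(k[1],k[0])))
E
```

```text
{'n': 204, 'th': np.float64(-96.30639992680011), 'fit': np.float32(84.12652), 'tgt': np.float64(-93.14023013203472), 'pad': array([0.53406315, 0.05951436]), 'err': np.float64(-0.004688081894930134), 'r': np.float64(0.07219776015147772), 'phone': (array([0.5379138 , 0.02228166]), np.float32(88.7097))}
knob L [0.53347643 0.05807373 0.071     ] hub (array([225.28125, 141.71875]), array([0.54310901, 0.14265302])) (array([417.53125, 141.84375]), array([ 0.5438959 , -0.09487289]))
0.08460690601109913 28.710850990565255
```

```bash
python3 - <<'E'
from h import *
print('off .040');arc(PV['L'],[-93.1],off=.040)
for o in(.025,.020,.0155):arc(PV['L'],[-93.1],off=o)
print(bot.read_state()['position'])
E
```

```text
off .040
{"offset": [0.031, -0.071, 0], "dr": [0, 0, -87]}
{"offset": [0.046, -0.071, 0], "dr": [0, 0, -87]}
{"offset": [0.051, -0.070, 0], "dr": [0, 0, -87]}
{"offset": [0.056, -0.070, 0], "dr": [0, 0, -87]}
[0.46944511 0.01974824 0.30015934]
```

servo_tool(targets=[{"offset":[0.031,-0.07,0.04],"dr":[0,0,-7]},{"offset":[0.031,-0.07,0.08],"dr":[0,0,-14]},{"offset":[0.031,-0.07,0.11],"dr":[0,0,-21]},{"offset":[0.031,-0.07,0.14],"dr":[0,0,-28]},{"offset":[0.031,-0.07,0.17],"dr":[0,0,-35]},{"offset":[0.031,-0.07,0.19],"dr":[0,0,-42]},{"offset":[0.031,-0.07,0.2],"dr":[0,0,-49]},{"offset":[0.031,-0.07,0.2],"dr":[0,0,-56]},{"offset":[0.031,-0.07,0.2],"dr":[0,0,-63]},{"offset":[0.031,-0.07,0.2],"dr":[0,0,-70]},{"offset":[0.031,-0.07,0.22],"dr":[0,0,-77]},{"offset":[0.031,-0.07,0.25],"dr":[0,0,-84]},{"offset":[0.031,-0.07,0.28],"dr":[0,0,-87]},{"offset":[0.031,-0.07,0.2875],"dr":[0,0,-87]},{"offset":[0.039,-0.07,0.2875],"dr":[0,0,-87]},{"offset":[0.046,-0.07,0.2875],"dr":[0,0,-87]},{"offset":[0.05,-0.07,0.2875],"dr":[0,0,-87]},{"offset":[0.053,-0.07,0.2875],"dr":[0,0,-87]},{"offset":[0.0555,-0.07,0.2875],"dr":[0,0,-87]},{"offset":[0.0555,-0.07,0.2875],"dr":[0,0,-87]}])

```text
time_s: 11.77
position: [0.5268, 0.0895, 0.014]
tcp_rot: [[0.052, 0.999, 0.002], [0.999, -0.052, -0.0], [-0.0, 0.002, -1.0]]
force: [-0.5, -0.3, 0.2]
opening: 0.007
grasp_force: 0.1
```

```bash
python3 - <<'E'
from h import *
s=bot.read_state();R=s['tcp_rot'];p=s['position']
a=np.radians(28.7);u=np.array([np.cos(a),np.sin(a)]);t=np.array([-u[1],u[0]])
F=PV['R']+.055*u-.036*t
print(p,s['force'],F,'right start in tool axes',R.T@(np.append(F,.0125)-p),'dryaw to',28.7-90,'overview',R.T@(np.array([.47,.019,.30])-p))
E
```

```text
[0.52677643 0.08947491 0.01403892] [-0.45324218 -0.31346063  0.17950268] [ 0.61023108 -0.11116497] right start in tool axes [-0.19606106  0.09370349  0.00176882] dryaw to -61.3 overview [-0.07332237 -0.05237667 -0.28608483]
```

servo_tool(targets=[{"offset":[0,-0.01,0],"dr":[0,0,0]},{"offset":[0,-0.025,0],"dr":[0,0,0]},{"offset":[0,-0.025,-0.04],"dr":[0,0,0]},{"offset":[-0.01,-0.02,-0.08],"dr":[0,0,7]},{"offset":[-0.04,0,-0.1],"dr":[0,0,14]},{"offset":[-0.07,0.02,-0.1],"dr":[0,0,21]},{"offset":[-0.1,0.04,-0.1],"dr":[0,0,28]},{"offset":[-0.13,0.06,-0.1],"dr":[0,0,35]},{"offset":[-0.16,0.08,-0.1],"dr":[0,0,42]},{"offset":[-0.196,0.0935,-0.1],"dr":[0,0,49]},{"offset":[-0.196,0.0935,-0.08],"dr":[0,0,56]},{"offset":[-0.196,0.0935,-0.05],"dr":[0,0,58]},{"offset":[-0.196,0.0935,-0.02],"dr":[0,0,58]},{"offset":[-0.196,0.0935,0],"dr":[0,0,58]},{"offset":[-0.196,0.0935,0.001],"dr":[0,0,58]},{"offset":[-0.196,0.0935,0.001],"dr":[0,0,58]}])

```text
time_s: 13.1
position: [0.6074, -0.1103, 0.011]
tcp_rot: [[0.874, 0.485, -0.003], [0.485, -0.874, 0.001], [-0.002, -0.002, -1.0]]
force: [-0.5, 0.6, -0.3]
opening: 0.005
grasp_force: 0.0
```

```bash
python3 - <<'E'
from h import *
s=bot.read_state();print(s['position'],s['force'])
arc(PV['R'],[28.7],off=.026,s=-1)
arc(PV['R'],[28.7,32,36,40,44,48,52,56,60,64,68,72,76,80,84,87,89,91,92,93],off=.0158,s=-1)
E
```

```text
[ 0.60735302 -0.1102847   0.01101999] [-0.53779072  0.60370455 -0.33811252]
{"offset": [0.002, -0.008, 0], "dr": [0, 0, 0]}
{"offset": [0.002, -0.018, 0], "dr": [0, 0, 0]}, {"offset": [0.003, -0.021, 0], "dr": [0, 0, -3]}, {"offset": [0.004, -0.025, 0], "dr": [0, 0, -7]}, {"offset": [0.004, -0.029, 0], "dr": [0, 0, -11]}, {"offset": [0.005, -0.033, 0], "dr": [0, 0, -15]}, {"offset": [0.004, -0.037, 0], "dr": [0, 0, -19]}, {"offset": [0.004, -0.041, 0], "dr": [0, 0, -23]}, {"offset": [0.003, -0.045, 0], "dr": [0, 0, -27]}, {"offset": [0.003, -0.049, 0], "dr": [0, 0, -31]}, {"offset": [0.001, -0.053, 0], "dr": [0, 0, -35]}, {"offset": [0.000, -0.056, 0], "dr": [0, 0, -39]}, {"offset": [-0.002, -0.060, 0], "dr": [0, 0, -43]}, {"offset": [-0.004, -0.064, 0], "dr": [0, 0, -47]}, {"offset": [-0.006, -0.067, 0], "dr": [0, 0, -51]}, {"offset": [-0.008, -0.070, 0], "dr": [0, 0, -55]}, {"offset": [-0.010, -0.072, 0], "dr": [0, 0, -58]}, {"offset": [-0.011, -0.074, 0], "dr": [0, 0, -60]}, {"offset": [-0.013, -0.075, 0], "dr": [0, 0, -62]}, {"offset": [-0.014, -0.076, 0], "dr": [0, 0, -63]}, {"offset": [-0.014, -0.077, 0], "dr": [0, 0, -64]}
```

servo_tool(targets=[{"offset":[0.002,-0.009,-0.0015],"dr":[0,0,0]},{"offset":[0.002,-0.018,-0.0015],"dr":[0,0,0]},{"offset":[0.003,-0.021,-0.0015],"dr":[0,0,-3]},{"offset":[0.004,-0.025,-0.0015],"dr":[0,0,-7]},{"offset":[0.004,-0.029,-0.0015],"dr":[0,0,-11]},{"offset":[0.005,-0.033,-0.0015],"dr":[0,0,-15]},{"offset":[0.004,-0.037,-0.0015],"dr":[0,0,-19]},{"offset":[0.004,-0.041,-0.0015],"dr":[0,0,-23]},{"offset":[0.003,-0.045,-0.0015],"dr":[0,0,-27]},{"offset":[0.003,-0.049,-0.0015],"dr":[0,0,-31]},{"offset":[0.001,-0.053,-0.0015],"dr":[0,0,-35]},{"offset":[0,-0.056,-0.0015],"dr":[0,0,-39]},{"offset":[-0.002,-0.06,-0.0015],"dr":[0,0,-43]},{"offset":[-0.004,-0.064,-0.0015],"dr":[0,0,-47]},{"offset":[-0.006,-0.067,-0.0015],"dr":[0,0,-51]},{"offset":[-0.008,-0.07,-0.0015],"dr":[0,0,-55]},{"offset":[-0.01,-0.072,-0.0015],"dr":[0,0,-58]},{"offset":[-0.011,-0.074,-0.0015],"dr":[0,0,-60]},{"offset":[-0.013,-0.075,-0.0015],"dr":[0,0,-62]},{"offset":[-0.014,-0.077,-0.0015],"dr":[0,0,-64]}])

```text
time_s: 14.77
position: [0.5608, -0.0499, 0.0157]
tcp_rot: [[-0.056, 0.998, 0.005], [0.998, 0.056, -0.001], [-0.002, 0.005, -1.0]]
force: [1.0, -0.6, -0.1]
opening: 0.008
grasp_force: 0.5
```

```bash
python3 - <<'E'
from h import *
s=bot.read_state();print(s['position'],s['force'],s['tcp_rot'][:2,1]);R=s['tcp_rot'];p=s['position']
print('overview',R.T@(np.array([.47,.019,.30])-p))
E
```

```text
[ 0.56077033 -0.04992824  0.01568895] [ 1.03291224 -0.58995666 -0.10751785] [0.99843776 0.05564887]
overview [ 0.07342085 -0.08536451 -0.28486033]
```

servo_tool(targets=[{"offset":[0,0.01,0],"dr":[0,0,0]},{"offset":[0,0.025,0],"dr":[0,0,0]},{"offset":[0,0.025,-0.04],"dr":[0,0,0]},{"offset":[0,0.02,-0.08],"dr":[0,0,7]},{"offset":[0.02,0,-0.11],"dr":[0,0,14]},{"offset":[0.04,-0.02,-0.14],"dr":[0,0,21]},{"offset":[0.06,-0.04,-0.17],"dr":[0,0,28]},{"offset":[0.073,-0.06,-0.2],"dr":[0,0,35]},{"offset":[0.073,-0.085,-0.23],"dr":[0,0,42]},{"offset":[0.073,-0.085,-0.26],"dr":[0,0,49]},{"offset":[0.073,-0.085,-0.285],"dr":[0,0,56]},{"offset":[0.073,-0.085,-0.285],"dr":[0,0,63]},{"offset":[0.073,-0.085,-0.285],"dr":[0,0,70]},{"offset":[0.073,-0.085,-0.285],"dr":[0,0,77]},{"offset":[0.073,-0.085,-0.285],"dr":[0,0,84]},{"offset":[0.073,-0.085,-0.285],"dr":[0,0,91]},{"offset":[0.073,-0.085,-0.285],"dr":[0,0,93]},{"offset":[0.073,-0.085,-0.285],"dr":[0,0,93]},{"offset":[0.073,-0.085,-0.285],"dr":[0,0,93]}])

```text
time_s: 16.35
position: [0.4699, 0.0187, 0.2996]
tcp_rot: [[1.0, 0.003, 0.002], [0.003, -1.0, -0.0], [0.002, 0.0, -1.0]]
force: [0.3, -0.8, 0.5]
opening: 0.006
grasp_force: 0.0
```

```bash
python3 - <<'E'
from h import *
c=cap('wrist');print(bot.read_state()['position'])
for s in'LR':
    b=barang(c,s);print(s,b)
E
```

```text
[0.47001499 0.01853539 0.29934587]
L {'n': 453, 'th': np.float64(-109.77182743275975), 'fit': np.float32(1.8865201), 'tgt': np.float64(-107.19341862887393), 'pad': array([0.5146466 , 0.06401099]), 'err': np.float64(-0.0036233968263612586), 'r': np.float64(0.07823795334631868), 'phone': (array([0.5184111 , 0.02253123]), np.float32(90.19487))}
R {'n': 291, 'th': np.float64(109.12458581480769), 'fit': np.float32(2.3051493), 'tgt': np.float64(107.90109066374453), 'pad': array([ 0.51685202, -0.02569128]), 'err': np.float64(-0.0017230859079010953), 'r': np.float64(0.08196738415516774), 'phone': (array([0.5184111 , 0.02253123]), np.float32(90.19487))}
```

Both arms now cut the yellow outline into pieces, so the largest-component fit is wrong. I refit using all the yellow pixels.

```bash
sed -i "s/    n,l,st,_=cv2.connected.*/    y,x=np.nonzero(cv2.medianBlur(m,3))/" h.py; python3 - <<'E'
from h import *
c=cap('wrist')
for s in'LR':
    b=barang(c,s);print(s,b)
E
```

```text
L {'n': 214, 'th': np.float64(-89.77382852921131), 'fit': np.float32(-88.311134), 'tgt': np.float64(-93.1501048309974), 'pad': array([0.54373553, 0.05900066]), 'err': np.float64(0.005007969054976482), 'r': np.float64(0.0723396500797874), 'phone': (array([0.53803527, 0.02222569]), np.float32(88.92291))}
R {'n': 150, 'th': np.float64(90.81011445103177), 'fit': np.float32(-88.22974), 'tgt': np.float64(95.05100590301633), 'pad': array([ 0.54349821, -0.0210085 ]), 'err': np.float64(0.006274671888114071), 'r': np.float64(0.07713720413901966), 'phone': (array([0.53803527, 0.02222569]), np.float32(88.92291))}
```

Left overshot by 5 mm, right is 6 mm short. Matching poses to bar angles gives an offset of 16.85 mm. The right needs a small further push, the left a small push back from the far side. Left first.

```bash
python3 - <<'E'
from h import *
for o in(-.040,-.024):arc(PV['L'],[-93.15],off=o)
E
```

```text
{"offset": [0.110, -0.068, 0], "dr": [0, 0, -87]}
{"offset": [0.094, -0.069, 0], "dr": [0, 0, -87]}
```

servo_tool(targets=[{"offset":[0.02,-0.02,0.03],"dr":[0,0,-7]},{"offset":[0.04,-0.04,0.05],"dr":[0,0,-14]},{"offset":[0.06,-0.05,0.07],"dr":[0,0,-21]},{"offset":[0.08,-0.068,0.09],"dr":[0,0,-28]},{"offset":[0.1,-0.068,0.12],"dr":[0,0,-35]},{"offset":[0.11,-0.068,0.15],"dr":[0,0,-42]},{"offset":[0.11,-0.068,0.18],"dr":[0,0,-49]},{"offset":[0.11,-0.068,0.2],"dr":[0,0,-56]},{"offset":[0.11,-0.068,0.2],"dr":[0,0,-63]},{"offset":[0.11,-0.068,0.2],"dr":[0,0,-70]},{"offset":[0.11,-0.068,0.21],"dr":[0,0,-77]},{"offset":[0.11,-0.068,0.24],"dr":[0,0,-84]},{"offset":[0.11,-0.068,0.27],"dr":[0,0,-87]},{"offset":[0.11,-0.068,0.286],"dr":[0,0,-87]},{"offset":[0.11,-0.068,0.286],"dr":[0,0,-87]},{"offset":[0.11,-0.068,0.286],"dr":[0,0,-87]},{"offset":[0.11,-0.068,0.286],"dr":[0,0,-87]}])

```text
time_s: 17.87
position: [0.5815, 0.0861, 0.0135]
tcp_rot: [[0.051, 0.999, 0.002], [0.999, -0.051, -0.0], [0.0, 0.002, -1.0]]
force: [0.3, -0.3, 0.5]
opening: 0.006
grasp_force: 0.0
```

```bash
python3 - <<'E'
from h import *
print(bot.read_state()['position'])
for o in(-.024,-.01685):arc(PV['L'],[-93.15],off=o)
E
```

```text
[0.58153582 0.08606135 0.01349395]
{"offset": [0.001, -0.017, 0], "dr": [0, 0, 0]}
{"offset": [0.001, -0.024, 0], "dr": [0, 0, 0]}
```

Push back by 24 mm, retreat, then read the pose at the end.

servo_tool(targets=[{"offset":[0.001,-0.008,0],"dr":[0,0,0]},{"offset":[0.001,-0.014,0],"dr":[0,0,0]},{"offset":[0.001,-0.018,0],"dr":[0,0,0]},{"offset":[0.001,-0.021,0],"dr":[0,0,0]},{"offset":[0.001,-0.023,0],"dr":[0,0,0]},{"offset":[0.001,-0.024,0],"dr":[0,0,0]},{"offset":[0.001,-0.024,0],"dr":[0,0,0]},{"offset":[0.001,-0.024,0],"dr":[0,0,0]}])

```text
time_s: 18.53
position: [0.5568, 0.0882, 0.0126]
tcp_rot: [[0.052, 0.999, 0.0], [0.999, -0.052, 0.0], [0.0, 0.0, -1.0]]
force: [0.5, -0.3, 0.2]
opening: 0.002
grasp_force: 0.3
```

```bash
python3 - <<'E'
from h import *
s=bot.read_state();R=s['tcp_rot'];p=s['position']
arc(PV['L'],[-93.15],off=-.01685)
a=np.radians(95.05);u=np.array([np.cos(a),np.sin(a)]);t=np.array([-u[1],u[0]])
F=PV['R']+.055*u-.036*t
print(p,F,R.T@(np.append(F,.0135)-p),R[:2,1])
E
```

```text
{"offset": [-0.000, 0.000, 0], "dr": [0, 0, 0]}
[0.55676447 0.08823883 0.01255903] [ 0.57571888 -0.04804459] [-0.13512057  0.02597829 -0.00094204] [ 0.99866143 -0.05172188]
```

servo_tool(targets=[{"offset":[0,0.01,0],"dr":[0,0,0]},{"offset":[0,0.026,0],"dr":[0,0,0]},{"offset":[0,0.026,-0.04],"dr":[0,0,0]},{"offset":[-0.03,0.026,-0.07],"dr":[0,0,-4]},{"offset":[-0.07,0.026,-0.07],"dr":[0,0,-8]},{"offset":[-0.105,0.026,-0.07],"dr":[0,0,-8]},{"offset":[-0.135,0.026,-0.07],"dr":[0,0,-8]},{"offset":[-0.135,0.026,-0.06],"dr":[0,0,-8]},{"offset":[-0.135,0.026,-0.03],"dr":[0,0,-8]},{"offset":[-0.135,0.026,-0.001],"dr":[0,0,-8]},{"offset":[-0.135,0.026,-0.001],"dr":[0,0,-8]},{"offset":[-0.135,0.026,-0.001],"dr":[0,0,-8]}])

```text
time_s: 19.53
position: [0.5735, -0.047, 0.0118]
tcp_rot: [[-0.088, 0.996, -0.005], [0.996, 0.088, 0.002], [0.002, -0.005, -1.0]]
force: [0.6, 0.4, -0.8]
opening: 0.009
grasp_force: 0.0
```

```bash
python3 - <<'E'
from h import *
print(bot.read_state()['position'])
arc(PV['R'],[95.05],off=.01685,s=-1)
E
```

```text
[ 0.57346485 -0.04697864  0.01178037]
{"offset": [-0.001, -0.017, 0], "dr": [0, 0, -0]}
```

servo_tool(targets=[{"offset":[-0.001,-0.006,0],"dr":[0,0,0]},{"offset":[-0.001,-0.01,0],"dr":[0,0,0]},{"offset":[-0.001,-0.013,0],"dr":[0,0,0]},{"offset":[-0.001,-0.015,0],"dr":[0,0,0]},{"offset":[-0.001,-0.016,0],"dr":[0,0,0]},{"offset":[-0.001,-0.017,0],"dr":[0,0,0]},{"offset":[-0.001,-0.017,0],"dr":[0,0,0]},{"offset":[-0.001,-0.017,0],"dr":[0,0,0]}])

```text
time_s: 20.2
position: [0.5593, -0.0506, 0.0138]
tcp_rot: [[-0.088, 0.996, 0.001], [0.996, 0.088, -0.0], [-0.001, 0.001, -1.0]]
force: [0.7, 0.9, 0.6]
opening: 0.005
grasp_force: 0.5
```

```bash
python3 - <<'E'
from h import *
s=bot.read_state();R=s['tcp_rot'];p=s['position']
arc(PV['R'],[95.05],off=.01685,s=-1)
print(p,s['force'],R.T@(np.array([.47,.019,.30])-p))
E
```

```text
{"offset": [0.001, -0.003, 0], "dr": [0, 0, -0]}
[ 0.55927869 -0.05061936  0.01384081] [0.66801272 0.85965334 0.57934193] [ 0.07704297 -0.08244357 -0.28630763]
```

servo_tool(targets=[{"offset":[0,-0.001,0],"dr":[0,0,0]},{"offset":[0,-0.0025,0],"dr":[0,0,0]},{"offset":[0,-0.0025,0],"dr":[0,0,0]},{"offset":[0,0.01,0],"dr":[0,0,0]},{"offset":[0,0.025,0],"dr":[0,0,0]},{"offset":[0,0.025,-0.04],"dr":[0,0,0]},{"offset":[0,0.02,-0.08],"dr":[0,0,7]},{"offset":[0.02,0,-0.11],"dr":[0,0,14]},{"offset":[0.04,-0.02,-0.14],"dr":[0,0,21]},{"offset":[0.06,-0.04,-0.17],"dr":[0,0,28]},{"offset":[0.077,-0.06,-0.2],"dr":[0,0,35]},{"offset":[0.077,-0.082,-0.23],"dr":[0,0,42]},{"offset":[0.077,-0.082,-0.26],"dr":[0,0,49]},{"offset":[0.077,-0.082,-0.286],"dr":[0,0,56]},{"offset":[0.077,-0.082,-0.286],"dr":[0,0,63]},{"offset":[0.077,-0.082,-0.286],"dr":[0,0,70]},{"offset":[0.077,-0.082,-0.286],"dr":[0,0,77]},{"offset":[0.077,-0.082,-0.286],"dr":[0,0,84]},{"offset":[0.077,-0.082,-0.286],"dr":[0,0,91]},{"offset":[0.077,-0.082,-0.286],"dr":[0,0,95]}])

```text
time_s: 21.87
position: [0.469, 0.0191, 0.2989]
tcp_rot: [[1.0, -0.005, -0.002], [-0.005, -1.0, 0.0], [-0.002, -0.0, -1.0]]
force: [-0.3, -0.0, -0.4]
opening: -0.001
grasp_force: 0.0
```

```bash
python3 - <<'E'
from h import *
c=cap('wrist')
for s in'LR':
    b=barang(c,s);print(s,b)
E
```

```text
L {'n': 196, 'th': np.float64(-92.61676506980281), 'fit': np.float32(87.9657), 'tgt': np.float64(-93.08624019020336), 'pad': array([0.5395193 , 0.05908863]), 'err': np.float64(0.0006961377936324348), 'r': np.float64(0.07287004861160017), 'phone': (array([0.53813916, 0.0220813 ]), np.float32(88.941315))}
R {'n': 149, 'th': np.float64(95.04767353139262), 'fit': np.float32(-84.56372), 'tgt': np.float64(94.96929721111961), 'pad': array([ 0.53722131, -0.02132964]), 'err': np.float64(-0.00011562116405428168), 'r': np.float64(0.07683810837799164), 'phone': (array([0.53813916, 0.0220813 ]), np.float32(88.941315))}
```

Both pads are within 1 mm of the phone's centre line, and the phone hasn't moved.

```bash
python3 -c "
from rig import ticket
print(ticket.hand_in())"
```

```text
the job is handed in; nothing more can be done
None
```

Job handed in: by the last camera measurement the left pad is about 0.7 mm and the right about 0.1 mm off the phone's centre line, the phone's measured position is unchanged, and the clock read about 22 of the 56 s; I did not re-measure the other bench items.

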